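# Put away the pricing-corner stationery and snap the cap on the marker

### The job

Clear up the pricing corner of the book sale: first put the loose eraser into the small carton that already holds erasers and the loose flat highlighter into the one that already holds highlighters, and let go of them. Then set the loose cap, mouth down, over the neck of the uncapped marker standing in the wooden block and press it straight down, past the click, until it is fully home on the marker's barrel. Finish with the gripper still pressing the cap down firmly (about 10 N), and leave everything else where it stands.

Things in the scene. Friction and masses are not known exactly. Their poses are not given: they have to be found in the camera images.
- cap: The loose marker cap: black plastic cylinder 33 mm across and 45 mm tall, closed on top, open below, 25 g; it starts standing upright on the table, mouth down. Origin at the centre of its mouth (its lowest face), z up through its closed top. Its bore is 26 mm wide, narrowed to 21 mm by a 3 mm thick lip at the mouth, and 41 mm deep.
- shoulder (a point): The point the cap's mouth must reach: centre of the flat shoulder on top of the uncapped marker's barrel, 85 mm above the table, z up. The barrel is upright, 32 mm across. From the shoulder a neck 18 mm across rises 15 mm, then tapers to 10 mm at 20 mm; a 7 mm wide nib ends at 27 mm.
- beads (a point): Centre of the neck, 7.5 mm above the shoulder, amid four sprung beads that reach 25 mm across. The cap's lip catches on them with its mouth about 11 mm above the shoulder; pushing it over them takes about 10 N (8 to 14), most with the mouth about 9 mm up; then the force drops (the click) and the mouth runs down to the shoulder, a hard stop.
- stand: Fixed wooden marker block, 70 mm (its x) by 160 mm (its y) by 50 mm tall; origin under its centre, at table height. The uncapped marker (point shoulder) stands at its y = -45 mm; a marker that is already capped stands at its y = +45 mm, its cap 33 mm across with its top 130 mm above the table.
- eraser: The loose eraser: white block with a paper sleeve, 52 mm (its x) by 24 mm (its y) by 15 mm tall, lying flat, 30 g. Origin at the centre of its underside.
- liner: The loose flat highlighter pen: grey and white plastic bar, 100 mm (its x) by 20 mm (its y) by 15 mm tall, lying flat, 30 g. Origin at the centre of its underside.
- eraser_bin: Fixed open cardboard carton with erasers in it, 140 by 140 mm outside, 36 mm tall, walls and floor 4 mm thick. Origin under its centre, at table height. Two fixed erasers, 15 mm tall, lie along its -y side (y below -29 mm); the rest of the floor is free. It stands either left or right of the marker block.
- liner_bin: Fixed open cardboard carton with highlighters in it, 140 by 140 mm outside, 36 mm tall, walls and floor 4 mm thick. Origin under its centre, at table height. Two fixed highlighters, 15 mm tall, lie along its -y side (y below -19 mm), parallel to its x; the rest of the floor is free. It stands on the other side of the marker block.
- tape_roll: Bystander: roll of clear tape lying flat, 48 mm across, 16 mm tall. Origin under its centre.
- stamp: Bystander: wooden hand stamp with a knob, foot 32 by 26 mm, 52 mm tall. Origin under its centre.
- mug: Bystander: white mug 80 mm across, 90 mm tall, handle at its +y. Origin under its centre.
- pencil_pot: Bystander: round steel pencil pot 76 mm across, 100 mm tall, pens up to 140 mm. Origin under its centre.
- book_pile: Bystander: two books lying in a pile, 130 by 190 mm, 46 mm tall. Origin under its centre.
- paperback: Bystander: one paperback lying flat, 120 by 180 mm, 22 mm tall. Origin under its centre.
- cash_tin: Bystander: grey cash tin 150 by 200 mm, 70 mm tall, 89 mm with its handle. Origin under its centre.
Mind the look-alikes: they are no part of the job. Of the things like the liner, leave any that is blue, green or red; of the rest the smaller one is meant.

How it is judged:
By the outcome, as a careful person would: the job done as asked, in the order asked, and still so for the second after the job is handed in, while the arm keeps its last pose, push and grip.
It also fails if it takes over 72 s, if anything falls off the work surface, if the arm or the gripper's body presses on something with over 40 N, if the wrist force passes 120 N, or if a joint passes its speed limit or range.

### The arm

A 6-joint arm with a two-finger parallel gripper is mounted at the origin on the work surface. World frame = base frame: x ahead of the robot, y to its left, z up, the work surface at z = 0. Lengths are in mm, angles in rad, forces in N, time in s.
With the tool pointing down it reaches from about 400 to 925 mm from the base axis. Payload 12.5 kg.
Tool frame: the origin (TCP) lies at the very end of the fingers, on their centre line; the grasp point (between the pads) lies 19 mm behind it; z points along the fingers, x is the direction in which the jaws open and shut, and the axes are right-handed (so a half turn about z gives the same grasp; the last joint's range is limited). The gripper opens to 95 mm and grips with 3 to 60 N. Pads are 20 mm wide; open, the fingers measure 119 mm over their backs; the gripper's body (75 mm by 180 mm) begins 59 mm behind the grasp point.
Start: joints at [-1.336, 0.491, 1.559, -0, 1.092, -0.106], TCP at [208.924, -589.065, 214.661] pointing down, gripper open.
Joint ranges: [-3.1, 3.1], [-0.84, 2.19], [0.05, 2.79], [-1.13, 4.28], [0.06, 2.93], [-2.69, 2.69]. Speed limits (rad/s): [2.22, 2.22, 2.79, 3.14, 3.14, 3.14].

### API

Orientations are given as [roll, pitch, yaw] about the fixed x, y, z axes, in that order (R = Rz(yaw) Ry(pitch) Rx(roll)).
In Python, from cell import env gives the robot as it stands.
- The arm moves only by the tool arm_command, never from a script. Its argument "motion" is one flat list of numbers, 7 for each row, row after row: the opening, from -1 (shut) to 1 (fully open), then the shift along the tool's x, y, z in mm, then the turn, a rotation vector about the tool's x, y, z in degrees. In form: [fingers, dx, dy, dz, rx, ry, rz, fingers, dx, dy, dz, rx, ry, rz, ...]. A call has 1 to 20 rows; each row is the pose to reach, as a shift and turn from the pose commanded when the call began, along the tool's axes at that moment; what a row does not reach only later rows make up. A row lasts 1/10 s, in which the tool goes at most 50 mm and 8.59 degrees, less where a joint would pass 70% of its speed; a pose out of reach is approached as far as the arm can. A call with a gripper value outside its range is refused whole. The fingers move at their own pace and stop on an object; the grip force is fixed at half the most. Time passes only in rows, so rows that repeat a pose let the fingers close. It gives the time, the measured TCP pose, the force and the opening at its end, in the units of the state.
- env.state(): the state, without advancing time (a new reading comes with each control period).
- env.read_camera(name): name is "scene" or "top"; returns (picture, depth): 420x560x3 uint8, red, green, blue; 420x560 float32, mm along the optical axis (not along the pixel's ray), 0 where there is no reading.
- env.calibration(name): a dict with "fx", "fy", "cx", "cy" (pixels), "distortion" ([k1, k2, p1, p2, k3] as OpenCV has them; the pictures are not rectified), "cam_to_world" (4x4, takes a point from camera to world coordinates). Camera axes: x right, y down, z forward; pixel columns grow to the right and rows downward; lengths in mm; the calibration is good to about 2 mm. A picture is of the moment at which its call begins. calibration takes no time and is no camera call.
- env.job_done(): hands the job in, once; it reports no verdict.
Trained networks look in the newest picture that a camera, given by its name, has taken for a name from the list of things; names that differ only in an ending like _2 or _b are one class to them, and where a whole thing is asked for, a point or a joint stands for the part that bears it (a point fixed in the world has none). Each returns a list of dicts, best first, with "confidence" (0 to 1); they miss things now and then, are a little off and sometimes report something else, mostly with a low value. They report only what shows in the picture. A call takes as long as a camera call. They do not tell look-alikes from the thing itself.
- env.recognise(camera, label): "location" ([column, row] in pixels, amid what is visible of it).
- env.silhouettes(camera, label): "region" (420x560 bool, what is visible of it) and "location" ([column, row] in pixels, amid what is visible of it).
- env.spot_point(camera, label): "location" ([column, row] in pixels: a listed point, or the origin of a listed thing).
The state is a dict: "t": time; "joints": joint angles; "qvel": joint speeds; "tau": joint torques, N m; "eef_pos": TCP position; "tcp_rot": TCP orientation; "ft_force": force on the tool from outside, world axes, zero at the start; "moment": the same for the moment, N m; "opening": opening from 0.0 (shut) to 1.0 (fully open).
Only numpy, scipy, OpenCV 4.12 (cv2) and the standard library are available. Lean on these libraries where they do the work, as an engineer would, in place of code of your own. Each camera call takes 0.05 s, during which the arm holds its last target.

## Working session

There is one attempt and no reset: what is moved stays moved. The work goes in short steps, Python scripts to look and compute and a tool call to move; the robot and the scene stay as the last step left them, time stands still between calls to the robot, and variables do not carry over. Pictures are saved under pics/ and viewed, and the job is handed in when it is done.

Besides the shell and the picture viewer there is one more tool, called after "Emit:" as name(argument=value, ...) on one line, values as JSON. arm_command: Moves the arm, as the interface text tells. Its arguments: {"type":"object","properties":{"motion":{"type":"array","items":{"type":"number"}}},"required":["motion"]}

```bash
ls; mkdir -p pics; python3 - <<'E'
from cell import env
import cv2
s=env.state();print(s)
for n in("scene","top"):
    p,d=env.read_camera(n);cv2.imwrite(f"pics/{n}0.png",p[:,:,::-1]);c=env.calibration(n);print(n,c)
E
```

```text
pics
{'t': 0.0, 'joints': array([-1.33558969e+00,  4.91567628e-01,  1.55947857e+00, -2.79370014e-05,
        1.09166293e+00, -1.05604361e-01]), 'qvel': array([-0.00102682, -0.00017601, -0.00096079, -0.00158376, -0.00168109,
       -0.00044775]), 'tau': array([-3.15001897e-03, -6.12652874e+01, -2.58179730e+01,  6.90667494e-02,
        4.82817425e-02, -1.76949629e-04]), 'eef_pos': array([ 208.86131389, -588.80444488,  214.04669972]), 'tcp_rot': array([-3.14149961e+00,  1.11286601e-03, -1.22997238e+00]), 'ft_force': array([ 0.78818829,  0.00486602, -0.70133642]), 'moment': array([-0.02081955,  0.04381556,  0.05354161]), 'opening': 0.9979929688690837}
scene {'fx': 448.1994303161052, 'fy': 448.1994303161052, 'cx': 279.075874123664, 'cy': 208.7207775667689, 'distortion': array([-0.02526386,  0.        ,  0.        ,  0.        ,  0.        ]), 'cam_to_world': array([[ 4.77922923e-01,  5.77436182e-01, -6.61934389e-01,
         1.41127727e+03],
       [ 8.78321681e-01, -3.03968094e-01,  3.68991087e-01,
        -4.57293776e+02],
       [ 1.18618693e-02, -7.57740624e-01, -6.52448038e-01,
         9.40176660e+02],
       [ 0.00000000e+00,  0.00000000e+00,  0.00000000e+00,
         1.00000000e+00]])}
top {'fx': 442.648351766664, 'fy': 442.648351766664, 'cx': 286.21440097875075, 'cy': 210.71972835635182, 'distortion': array([-0.03322094,  0.        ,  0.        ,  0.        ,  0.        ]), 'cam_to_world': array([[-1.92489584e-02, -9.89812124e-01,  1.41072456e-01,
         3.06196311e+02],
       [-9.99814349e-01,  1.89345650e-02, -3.57066712e-03,
         4.39503355e+01],
       [ 8.63144018e-04, -1.41114997e-01, -9.89992835e-01,
         1.53726907e+03],
       [ 0.00000000e+00,  0.00000000e+00,  0.00000000e+00,
         1.00000000e+00]])}
```

View pics/scene0.png

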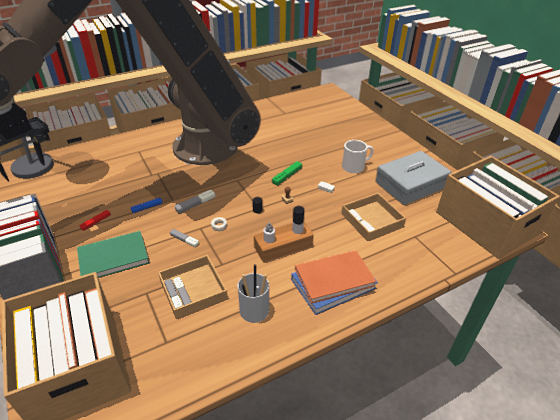

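View pics/top0.png

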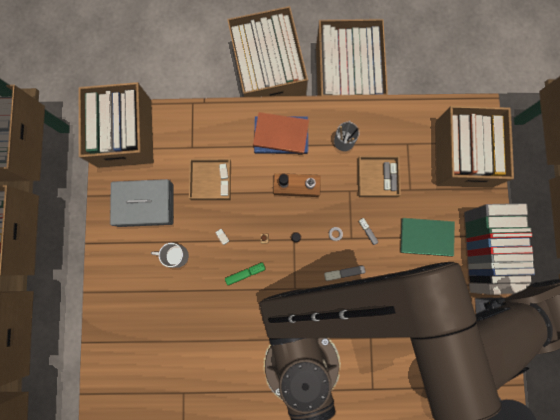

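Liner candidates in the top view: small grey/white bar (369,231), bigger grey/white bar (345,272), and green (245,273). Blue and red show only in the scene view, at (147,205) and (95,219). By the description I choose (369,231). The only eraser is at (222,236). The loose cap is at (296,237), and the dark one at (284,180) is on the capped marker.

```bash
cat > h.py <<'E'
from cell import env
import cv2, numpy as np
from scipy.spatial.transform import Rotation as R
def K(n):
    c=env.calibration(n);return np.array([[c['fx'],0,c['cx']],[0,c['fy'],c['cy']],[0,0,1]]),c['distortion'],c['cam_to_world']
def ray(n,uv):
    k,d,T=K(n);p=cv2.undistortPoints(np.array([[uv]],float),k,d)[0,0]
    return T[:3,3],T[:3,:3]@np.array([p[0],p[1],1.])
def atz(n,uv,z):
    o,r=ray(n,uv);return o+r*(z-o[2])/r[2]
def tri(uv1,uv2):  # scene, top
    o1,r1=ray('scene',uv1);o2,r2=ray('top',uv2)
    s=np.linalg.lstsq(np.c_[r1,-r2],o2-o1,rcond=None)[0]
    a=o1+r1*s[0];b=o2+r2*s[1];return (a+b)/2,np.linalg.norm(a-b)
def cloud(n,depth,mask=None):
    k,d,T=K(n);v,u=np.nonzero((depth>0)&(mask if mask is not None else True))
    p=cv2.undistortPoints(np.c_[u,v].astype(float)[:,None],k,d)[:,0]
    z=depth[v,u][:,None];return np.c_[p*z,z]@T[:3,:3].T+T[:3,3],np.c_[u,v]
E
python3 - <<'E'
from h import *
import pickle
np.set_printoptions(precision=1,suppress=True)
out={}
for n in("scene","top"):
    p,d=env.read_camera(n);out[n]=(p,d);cv2.imwrite(f"pics/{n}1.png",cv2.resize(p[:,:,::-1][140:320,150:450] if n=='top' else p[150:330,70:420][:,:,::-1],None,fx=2.2,fy=2.2,interpolation=cv2.INTER_CUBIC))
    for l in("cap","eraser","liner","eraser_bin","liner_bin","stand"):
        r=env.silhouettes(n,l);out[n,l]=r
        for q in r[:5]:
            if q['confidence']<.3: continue
            c,_=cloud(n,d,q['region'])
            print(n,l,round(q['confidence'],2),np.array(q['location']),q['region'].sum(),"med",np.median(c,0),"z5/95",np.percentile(c[:,2],[5,95]))
    for l in("cap","shoulder","beads","eraser","liner","eraser_bin","liner_bin","stand"):
        r=env.spot_point(n,l);out[n,'p',l]=r
        print(n,'pt',l,[(round(q['confidence'],2),np.round(q['location'],1).tolist()) for q in r[:4]])
pickle.dump(out,open('out.pkl','wb'));print(env.state()['t'])
E
```

```text
scene cap 0.72 [259.8 205.7] 170 med [439.5   7.4  28.5] z5/95 [-1.  46.1]
scene eraser 0.59 [325.6 185.2] 107 med [439.8 261.5  13.6] z5/95 [ 3.1 18.6]
scene liner 0.68 [188.7 237.2] 212 med [ 461.1 -237.    13. ] z5/95 [-0.4 17.8]
scene liner 0.63 [194.6 200.3] 345 med [ 313.8 -156.1   18.7] z5/95 [ 5.  24.8]
scene liner 0.63 [290.2 171.7] 230 med [320.9 180.6  20.3] z5/95 [10.2 24.7]
scene liner 0.62 [ 94.7 220.2] 241 med [ 246.5 -456.3   12.1] z5/95 [-0.4 17.3]
scene liner 0.45 [144.2 204.1] 220 med [ 254.2 -299.    12.1] z5/95 [ 1.1 17.3]
scene eraser_bin 0.54 [325.7 184.8] 103 med [442.  262.   13.6] z5/95 [ 3.3 18.6]
scene liner_bin 0.76 [190.9 287.2] 2857 med [ 636.8 -284.3   12.5] z5/95 [ 0.9 35.4]
scene liner_bin 0.34 [352.1 156.2] 683 med [391.4 414.1  59.2] z5/95 [ 6.6 89. ]
scene stand 0.85 [284.9 238.1] 1905 med [627.9   4.6  48.9] z5/95 [  4.7 120.3]
scene pt cap [(0.59, [257.8, 208.8])]
scene pt shoulder [(0.74, [267.6, 228.9])]
scene pt beads [(0.55, [268.0, 229.4])]
scene pt eraser [(0.46, [324.9, 186.7])]
scene pt liner [(0.69, [95.1, 219.9]), (0.64, [291.0, 173.3]
[... 849 characters left out ...]
72.6] 1700 med [ 640.3 -290.2    8.2] z5/95 [-0.5 36.4]
top liner_bin 0.56 [174.4 254.4] 640 med [377.5 429.9  25.8] z5/95 [ 0.2 90.7]
top stand 0.94 [298.4 184.9] 1019 med [604.1   0.6  50.6] z5/95 [ 29.  128.8]
top stand 0.52 [295.3 237.2] 59 med [428.8   7.2  44.9] z5/95 [40.2 49.1]
top pt cap [(0.58, [296.0, 238.0]), (0.54, [429.1, 237.8])]
top pt shoulder [(0.76, [310.4, 183.5])]
top pt beads [(0.72, [310.9, 181.8])]
top pt eraser [(0.69, [220.9, 236.7])]
top pt liner [(0.79, [346.5, 275.5]), (0.6, [367.9, 234.1]), (0.56, [245.5, 272.8])]
top pt eraser_bin [(0.81, [209.7, 182.0])]
top pt liner_bin [(0.72, [375.9, 176.8])]
top pt stand [(0.69, [369.1, 232.8]), (0.62, [297.3, 187.4])]
1.6
```

View pics/top1.png

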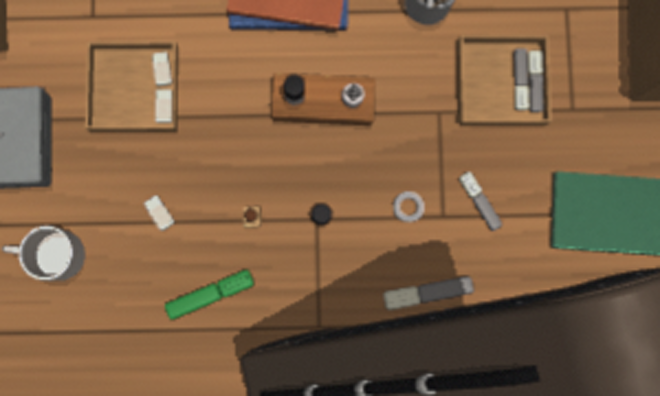

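View pics/scene1.png

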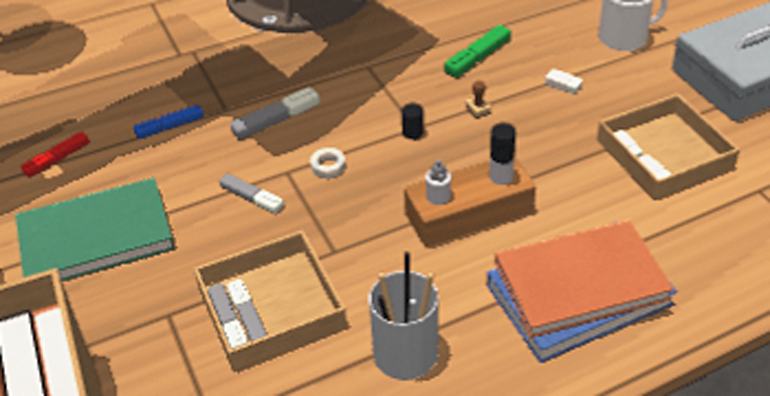

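```bash
python3 - <<'E'
from h import *
import pickle
np.set_printoptions(precision=1,suppress=True)
o=pickle.load(open('out.pkl','rb'))
print('tri shoulder',tri([267.6,228.9],[310.4,183.5]),'cap',tri([257.8,208.8],[296,238]))
print('tri eraser',tri([324.9,186.7],[220.9,236.7]),'liner',tri([188.7,237.2],[369.5,233.1]))
def big(n):
    p,d=o[n];return cloud(n,d)
for n in('scene','top'):
    c,uv=big(n)
    def sel(x,y,r,z0,z1):
        m=(np.hypot(c[:,0]-x,c[:,1]-y)<r)&(c[:,2]>z0)&(c[:,2]<z1);return c[m]
    for nm,x,y,r in(('eraser',440,261,45),('liner',450,-242,70)):
        q=sel(x,y,r,9,30);hull=q[:,:2].astype(np.float32);(cx,cy),(w,h),a=cv2.minAreaRect(hull)
        u=np.linalg.svd(hull-hull.mean(0))[2][0]
        print(n,nm,len(q),'mean',q.mean(0),'rect',cx,cy,w,h,a,'axis deg',np.degrees(np.arctan2(u[1],u[0])),'ztop',np.median(q[:,2]))
    q=sel(434,7,30,38,60);print(n,'captop',len(q),q.mean(0) if len(q) else '', q.min(0),q.max(0))
    q=sel(610,45,30,115,150);print(n,'capped top',len(q),q.mean(0))
    q=sel(610,-45,25,70,150);print(n,'marker',len(q),q.mean(0),q.max(0))
    q=sel(610,0,110,42,57);r=cv2.minAreaRect(q[:,:2].astype(np.float32));print(n,'stand top',len(q),r,np.median(q[:,2]))
    for nm,x,y in(('lb',640,-285),('eb',640,303)):
        q=sel(x,y,115,28,40);r=cv2.minAreaRect(q[:,:2].astype(np.float32));print(n,nm,'rim',len(q),r,q[:,2].max(),q.min(0),q.max(0))
E
```

```text
tri shoulder (array([603.8, -43.4,  84.8]), np.float64(1.2224239158771644)) cap (array([429.6,   8.9,   4.6]), np.float64(5.627669363942853))
tri eraser (array([436.7, 264.8,   6.8]), np.float64(3.8287706752399018)) liner (array([ 444.6, -238.4,    4.4]), np.float64(23.74739274410604))
scene eraser 94 mean [442.1 264.6  14.4] rect 440.0280456542969 266.6557312011719 51.806278228759766 33.733665466308594 36.47554016113281 axis deg 30.409163 ztop 14.336142602080542
scene liner 173 mean [ 451.3 -241.3   14.1] rect 449.11419677734375 -242.1377716064453 102.21350860595703 22.475933074951172 28.96417236328125 axis deg 29.565128 ztop 14.066215727059898
scene captop 63 [433.8   9.7  43.5] [417.9  -5.1  38. ] [446.9  27.   47.8]
scene capped top 115 [619.1  46.5 126.5]
scene marker 129 [614.9 -43.6  88.7] [625.5 -25.  114.4]
scene stand top 815 ((611.9586181640625, 4.416450500488281), (160.75779724121094, 75.08406829833984), 85.70297241210938) 49.537996821307274
scene lb rim 484 ((638.7271728515625, -284.2359313964844), (141.47366333007812, 146.9228515625), 89.16703033447266) 39.9631638350463
[... 549 characters left out ...]
xis deg -146.36826 ztop 15.032819617171413
top captop 73 [430.8   6.9  45.1] [414.9  -6.5  39.7] [445.8  20.8  50.4]
top capped top 87 [613.6  45.2 128.7]
top marker 78 [606.5 -43.7  91.4] [623.2 -29.3 115.3]
top stand top 720 ((612.3048095703125, 0.22620391845703125), (160.2218017578125, 71.65465545654297), 86.17699432373047) 50.007354902864336
top lb rim 228 ((638.5658569335938, -286.9991760253906), (138.84353637695312, 139.99057006835938), 88.94058227539062) 39.93252080754473 [ 568.1 -357.5   28.3] [ 709.4 -216.6   39.9]
top eb rim 207 ((639.138427734375, 304.200927734375), (141.86279296875, 140.69715881347656), 0.3830970525741577) 39.90354613114937 [568.4 234.   28. ] [710.3 374.7  39.9]
```

Both crops agree with the choice. The small grey/white bar is at top (369,231) / scene (188,237), and the bigger grey one lies at (345,272). The bin with grey pens is at top (379,177) and the one with erasers at (210,180), both with their contents on the -y side.

```bash
cat >> h.py <<'E'
def shift(cmd,tgt):
    # cmd/tgt: x,y,z,yawdeg (tool down) -> tool-axis shift & rz
    Rm=R.from_euler('xyz',[np.pi,0,np.radians(cmd[3])]).as_matrix()
    d=Rm.T@(np.array(tgt[:3])-np.array(cmd[:3]));return np.round(d,1),round(-(tgt[3]-cmd[3]),2)
def after(cmd,d,rz):
    Rm=R.from_euler('xyz',[np.pi,0,np.radians(cmd[3])]).as_matrix()
    return np.r_[np.array(cmd[:3])+Rm@np.array(d,float),cmd[3]-rz]
E
python3 - <<'E'
from h import *
import pickle
np.set_printoptions(precision=1,suppress=True)
o=pickle.load(open('out.pkl','rb'))
for n in('scene','top'):
    p,d=o[n]
    for l,loc in(('eraser',None),('liner',(188,237) if n=='scene' else (369,232))):
        r=o[n,l]
        q=r[0] if loc is None else min(r,key=lambda q:np.hypot(*(np.array(q['location'])-loc)))
        m=q['region'].astype(np.uint8)
        # project mask contour to z=15 plane (top view)
        v,u=np.nonzero(m);k,dd,T=K(n)
        P=np.array([atz(n,[a,b],12 if n=='top' else 11)[:2] for a,b in zip(u,v)]).astype(np.float32)
        print(n,l,cv2.minAreaRect(P),P.mean(0),'pca',np.degrees(np.arctan2(*np.linalg.svd(P-P.mean(0))[2][0][::-1])))
c=[208.92,-589.06,214.66,-70.47]
print(shift(c,[560,-100,190,-57]),shift(c,[441,263,130,-57]))
E
```

```text
scene eraser ((441.59283447265625, 262.78302001953125), (52.49410629272461, 41.5115852355957), 27.525585174560547) [439.8 263. ] pca 29.255327
scene liner ((453.3311462402344, -238.1900634765625), (109.21320343017578, 31.243688583374023), 27.273021697998047) [ 457.5 -238.5] pca 29.309467
top eraser ((439.9010009765625, 261.5810546875), (52.237953186035156, 25.697071075439453), 33.41324996948242) [439.7 261.9] pca -150.8765
top liner ((447.317626953125, -244.99276733398438), (97.22391510009766, 21.064098358154297), 28.772546768188477) [ 447.7 -244.8] pca -150.25668
(array([-343.6, -494.4,   24.7]), -13.47) (array([-725.5, -503.6,   84.7]), -13.47)
```

Emit:
arm_command(motion=[1,-343,-494,20,0,0,-11,1,-343,-494,20,0,0,-11,1,-343,-494,20,0,0,-11,1,-343,-494,20,0,0,-11,1,-343,-494,20,0,0,-11,1,-343,-494,20,0,0,-11,1,-343,-494,20,0,0,-11,1,-343,-494,20,0,0,-11,1,-343,-494,20,0,0,-11,1,-343,-494,20,0,0,-11,1,-343,-494,20,0,0,-11,1,-343,-494,20,0,0,-11,1,-725,-504,110,0,0,-11,1,-725,-504,110,0,0,-11,1,-725,-504,110,0,0,-11,1,-725,-504,110,0,0,-11,1,-725,-504,110,0,0,-11,1,-725,-504,110,0,0,-11,1,-725,-504,110,0,0,-11,1,-725,-504,110,0,0,-11])

```text
t: 3.6
eef_pos: [440.7, 264.7, 104.2]
tcp_rot: [-3.141, -0.0, -1.038]
ft_force: [1.0, 0.1, 0.4]
opening: 1.001
```

```bash
python3 - <<'E'
from h import *
np.set_printoptions(precision=2,suppress=True)
c=after([208.92,-589.06,214.66,-70.47],[-725,-504,110],-11);print('cmd',c)
print(env.state()['eef_pos'])
for n in("scene","top"):
    p,d=env.read_camera(n)
    u,v=(325,170) if n=='scene' else (220,225)
    cv2.imwrite(f"pics/{n}2.png",cv2.resize(p[v-70:v+70,u-90:u+90,::-1],None,fx=4,fy=4,interpolation=cv2.INTER_CUBIC))
E
```

```text
cmd [441.56 262.72 104.66 -59.47]
[440.66 264.74 104.22]
```

View pics/scene2.png

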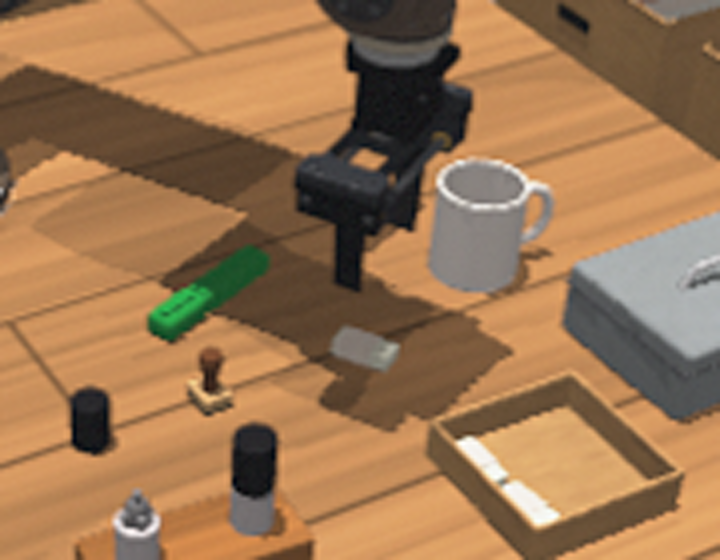

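The gripper hangs over the eraser, which is crop (365,347) in the scene view, with the fingers straddling it and the mug clear. Descending and grasping now.

Emit:
arm_command(motion=[1,0,0,50,0,0,0,1,0,0,85,0,0,0,1,0,0,100,0,0,0,1,0,0,100,0,0,0,1,0,0,100,0,0,0,-1,0,0,100,0,0,0,-1,0,0,100,0,0,0,-1,0,0,100,0,0,0,-1,0,0,100,0,0,0,-1,0,0,100,0,0,0,-1,0,0,100,0,0,0,-1,0,0,100,0,0,0,-1,0,0,100,0,0,0,-1,0,0,100,0,0,0])

```text
t: 5.1
eef_pos: [441.6, 262.7, 4.6]
tcp_rot: [3.142, -0.0, -1.038]
ft_force: [-0.1, 0.5, 0.3]
opening: 0.298
```

Emit:
arm_command(motion=[-1,0,0,0,0,0,0,-1,0,0,0,0,0,0,-1,0,0,-50,0,0,0,-1,0,0,-100,0,0,0,-1,0,0,-100,0,0,0])

```text
t: 5.6
eef_pos: [443.7, 263.7, 109.7]
tcp_rot: [-3.133, -0.001, -1.038]
ft_force: [-0.4, 0.7, -0.2]
opening: 0.245
```

```bash
python3 - <<'E'
from h import *
np.set_printoptions(precision=2,suppress=True)
c=[441.56,262.72,104.66,-59.47]
print(env.state()['opening'])
print(shift(c,[639,323,104,-90]),shift(c,[639,323,8,-90]))
for n in("scene",):
    p,d=env.read_camera(n)
    u,v=(325,170) if n=='scene' else (220,225)
    cv2.imwrite(f"pics/{n}3.png",cv2.resize(p[v-70:v+70,u-90:u+90,::-1],None,fx=4,fy=4,interpolation=cv2.INTER_CUBIC))
E
```

```text
0.24460338730208633
(array([  48.4, -200.7,    0.7]), 30.53) (array([  48.4, -200.7,   96.7]), 30.53)
```

View pics/scene3.png

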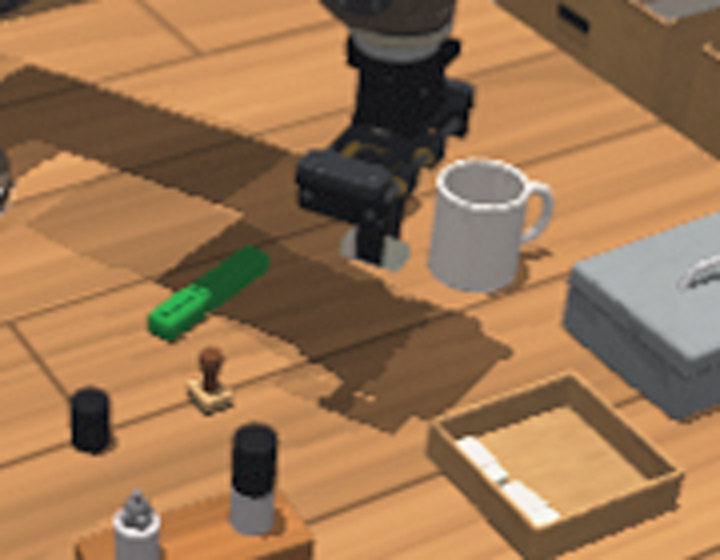

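The eraser is off the table and in the jaws, at crop (375,250), with the opening at its width. Carrying it to the eraser carton.

Emit:
arm_command(motion=[-1,48,-200,0,0,0,30.5,-1,48,-200,0,0,0,30.5,-1,48,-200,0,0,0,30.5,-1,48,-200,0,0,0,30.5,-1,48,-200,0,0,0,30.5,-1,48,-200,0,0,0,30.5,-1,48,-200,50,0,0,30.5,-1,48,-200,80,0,0,30.5,-1,48,-200,95,0,0,30.5,-1,48,-200,95,0,0,30.5,-1,48,-200,95,0,0,30.5,-1,48,-200,95,0,0,30.5,0,48,-200,95,0,0,30.5,0,48,-200,95,0,0,30.5,0,48,-200,95,0,0,30.5,0,48,-200,95,0,0,30.5,0,48,-200,95,0,0,30.5])

```text
t: 7.35
eef_pos: [638.3, 322.9, 9.6]
tcp_rot: [-3.141, -0.0, -1.57]
ft_force: [-0.5, -0.1, 0.3]
opening: 0.496
```

```bash
python3 - <<'E'
from h import *
np.set_printoptions(precision=2,suppress=True)
c=after([441.56,262.72,104.66,-59.47],[48,-200,95],30.5);print('cmd',c, env.state()['eef_pos'],env.state()['opening'])
for n in("scene",):
    p,d=env.read_camera(n)
    u,v=(370,200)
    cv2.imwrite(f"pics/{n}4.png",cv2.resize(p[v-70:v+70,u-90:u+90,::-1],None,fx=4,fy=4,interpolation=cv2.INTER_CUBIC))
E
```

```text
cmd [638.22 322.97   9.66 -89.97] [638.3  322.93   9.6 ] 0.49643695466834437
```

View pics/scene4.png

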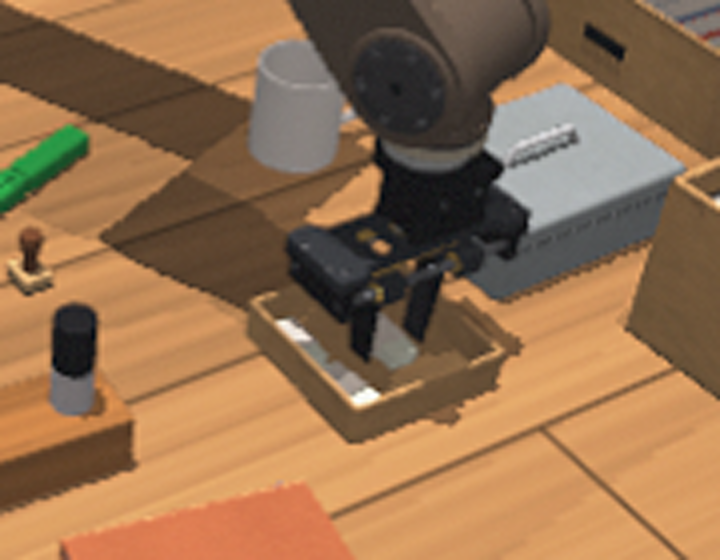

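The eraser lies on the free floor of its carton, at crop (395,345), released. Next is the liner.

```bash
python3 - <<'E'
from h import *
c=[638.22,322.97,9.66,-89.97]
print(shift(c,[449.5,-243,170,-61]),shift(c,[449.5,-243,104.7,-61]))
E
```

```text
(array([ 565.9,  189. , -160.3]), -28.97) (array([565.9, 189. , -95. ]), -28.97)
```

Emit:
arm_command(motion=[0,0,0,-50,0,0,0,0,0,0,-100,0,0,0,0,0,0,-160,0,0,0,0.5,0,0,-160,0,0,0,0.5,566,189,-160,0,0,-29,1,566,189,-160,0,0,-29,1,566,189,-160,0,0,-29,1,566,189,-160,0,0,-29,1,566,189,-160,0,0,-29,1,566,189,-160,0,0,-29,1,566,189,-160,0,0,-29,1,566,189,-160,0,0,-29,1,566,189,-160,0,0,-29,1,566,189,-160,0,0,-29,1,566,189,-160,0,0,-29,1,566,189,-160,0,0,-29,1,566,189,-160,0,0,-29,1,566,189,-95,0,0,-29,1,566,189,-95,0,0,-29])

```text
t: 9.3
eef_pos: [448.2, -242.4, 101.7]
tcp_rot: [3.14, 0.003, -1.065]
ft_force: [-0.1, 0.5, 0.3]
opening: 0.999
```

```bash
python3 - <<'E'
from h import *
np.set_printoptions(precision=2,suppress=True)
c=after([638.22,322.97,9.66,-89.97],[566,189,-95],-29);print('cmd',c, env.state()['eef_pos'],env.state()['opening'])
p,d=env.read_camera("scene")
cv2.imwrite(f"pics/s5.png",cv2.resize(p[150:290,100:280,::-1],None,fx=4,fy=4,interpolation=cv2.INTER_CUBIC))
cv2.imwrite(f"pics/s5b.png",cv2.resize(p[170:250,320:420,::-1],None,fx=4,fy=4,interpolation=cv2.INTER_CUBIC))
E
```

```text
cmd [ 449.52 -243.13  104.66  -60.97] [ 448.18 -242.38  101.66] 0.9992919862864902
```

View pics/s5.png

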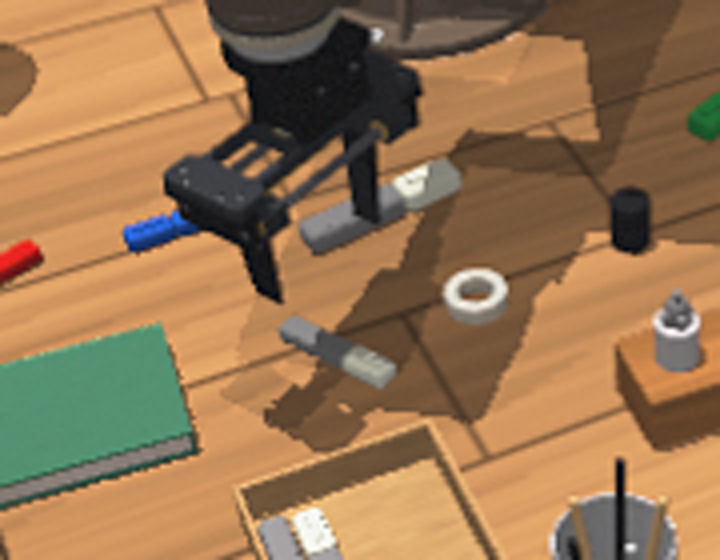

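View pics/s5b.png

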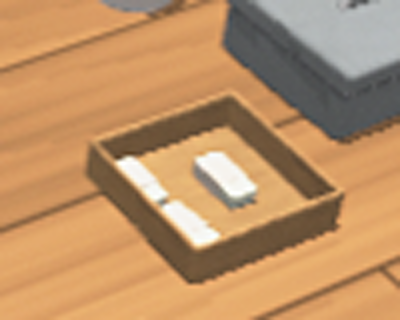

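The eraser sits in its carton, at crop (225,178). The small liner lies under the open jaws, at crop (337,352), and the larger grey one, at (380,205), is clear of them. Descending.

Emit:
arm_command(motion=[1,0,0,50,0,0,0,1,0,0,85,0,0,0,1,0,0,100,0,0,0,1,0,0,100,0,0,0,1,0,0,100,0,0,0,-1,0,0,100,0,0,0,-1,0,0,100,0,0,0,-1,0,0,100,0,0,0,-1,0,0,100,0,0,0,-1,0,0,100,0,0,0,-1,0,0,100,0,0,0,-1,0,0,100,0,0,0,-1,0,0,100,0,0,0,-1,0,0,100,0,0,0,-1,0,0,100,0,0,0,-1,0,0,100,0,0,0,-1,0,0,100,0,0,0,-1,0,0,50,0,0,0,-1,0,0,0,0,0,0,-1,0,0,0,0,0,0])

```text
t: 11.35
eef_pos: [451.5, -244.4, 109.7]
tcp_rot: [-3.138, -0.008, -1.064]
ft_force: [-0.4, -0.3, -0.9]
opening: 0.205
```

```bash
python3 - <<'E'
from h import *
np.set_printoptions(precision=2,suppress=True)
c=[449.52,-243.13,104.66,-60.97];print(env.state()['eef_pos'],env.state()['opening'])
print(shift(c,[639,-262,104.66,-90]))
p,d=env.read_camera("scene")
cv2.imwrite(f"pics/s6.png",cv2.resize(p[150:290,100:280,::-1],None,fx=4,fy=4,interpolation=cv2.INTER_CUBIC))
E
```

```text
[ 451.47 -244.43  109.72] 0.20526956940412638
(array([ 108.4, -156.5,   -0. ]), 29.03)
```

View pics/s6.png

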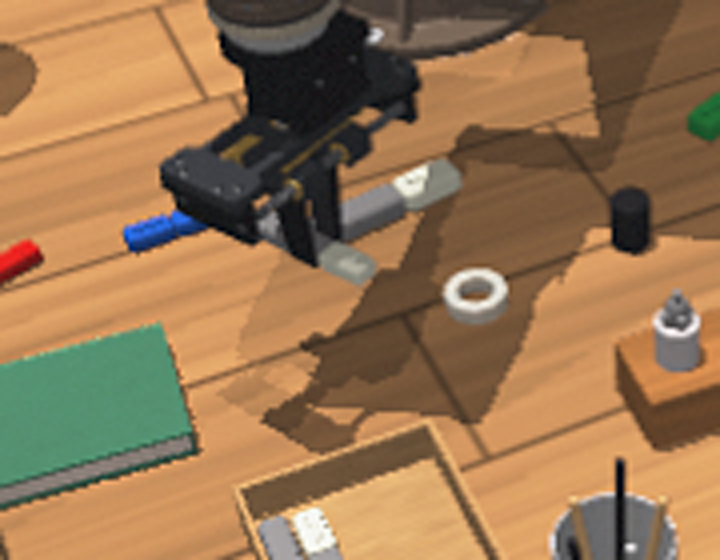

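Emit:
arm_command(motion=[-1,108,-156,0,0,0,29,-1,108,-156,0,0,0,29,-1,108,-156,0,0,0,29,-1,108,-156,0,0,0,29,-1,108,-156,0,0,0,29,-1,108,-156,0,0,0,29,-1,108,-156,40,0,0,29,-1,108,-156,70,0,0,29,-1,108,-156,88,0,0,29,-1,108,-156,95,0,0,29,-1,108,-156,95,0,0,29,-1,108,-156,95,0,0,29,-0.1,108,-156,95,0,0,29,-0.1,108,-156,95,0,0,29,-0.1,108,-156,95,0,0,29,-0.1,108,-156,95,0,0,29,-0.1,108,-156,95,0,0,29])

```text
t: 13.1
eef_pos: [638.3, -261.9, 9.7]
tcp_rot: [-3.142, -0.0, -1.57]
ft_force: [-0.1, -0.1, 0.3]
opening: 0.45
```

```bash
python3 - <<'E'
from h import *
np.set_printoptions(precision=2,suppress=True)
c=after([449.52,-243.13,104.66,-60.97],[108,-156,95],29);print('cmd',c,env.state()['eef_pos'],env.state()['opening'])
p,d=env.read_camera("scene")
cv2.imwrite(f"pics/s7.png",cv2.resize(p[210:350,100:280,::-1],None,fx=4,fy=4,interpolation=cv2.INTER_CUBIC))
E
```

```text
cmd [ 638.33 -261.86    9.66  -89.97] [ 638.34 -261.86    9.68] 0.4496762143769981
```

View pics/s7.png

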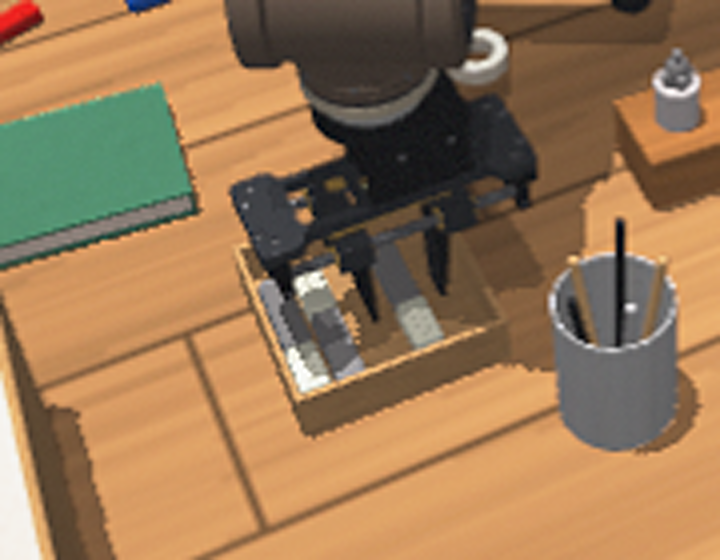

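The liner lies in its carton parallel to the others, at crop (410,300), released. Next is the cap.

```bash
python3 - <<'E'
from h import *
c=[638.33,-261.86,9.66,-89.97]
print(shift(c,[432.3,8.3,140,-90]),shift(c,[432.3,8.3,8,-90]))
E
```

```text
(array([-270.3,  205.9, -130.3]), 0.03) (array([-270.3,  205.9,    1.7]), 0.03)
```

Emit:
arm_command(motion=[-0.1,0,0,-50,0,0,0,-0.1,0,0,-100,0,0,0,-0.1,0,0,-160,0,0,0,-0.1,0,0,-160,0,0,0,1,-270,206,-160,0,0,0,1,-270,206,-160,0,0,0,1,-270,206,-160,0,0,0,1,-270,206,-160,0,0,0,1,-270,206,-160,0,0,0,1,-270,206,-160,0,0,0,1,-270,206,-160,0,0,0,1,-270,206,-160,0,0,0,1,-270,206,-160,0,0,0,1,-270,206,-110,0,0,0,1,-270,206,-90,0,0,0,1,-270,206,-90,0,0,0])

```text
t: 14.75
eef_pos: [431.9, 7.2, 97.4]
tcp_rot: [3.137, 0.0, -1.572]
ft_force: [0.4, 0.7, -0.8]
opening: 0.998
```

```bash
python3 - <<'E'
from h import *
np.set_printoptions(precision=2,suppress=True)
c=after([638.33,-261.86,9.66,-89.97],[-270,206,-90],0);print('cmd',c,env.state()['eef_pos'],env.state()['opening'])
p,d=env.read_camera("scene")
cv2.imwrite(f"pics/s8.png",cv2.resize(p[130:270,180:360,::-1],None,fx=4,fy=4,interpolation=cv2.INTER_CUBIC))
E
```

```text
cmd [432.19   8.03  99.66 -89.97] [431.86   7.25  97.38] 0.9984495679178151
```

View pics/s8.png

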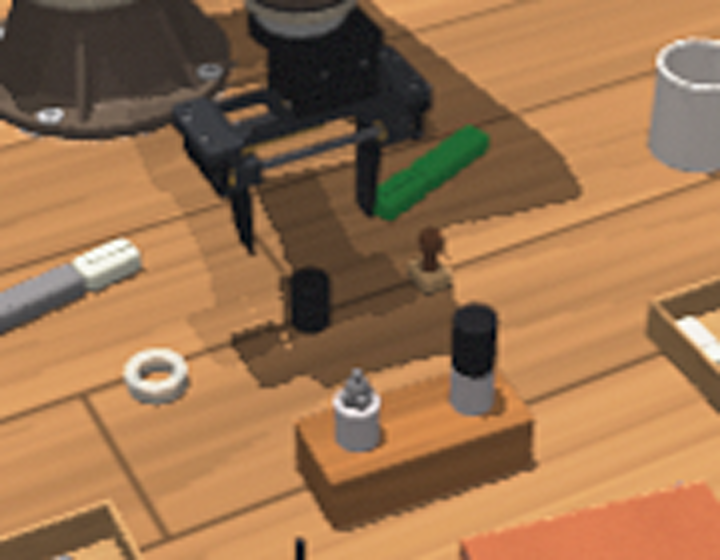

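The jaws straddle the loose cap, at crop (310,298), and the stamp and tape are clear. Descending, closing and lifting.

Emit:
arm_command(motion=[1,0,0,40,0,0,0,1,0,0,75,0,0,0,1,0,0,91,0,0,0,1,0,0,91,0,0,0,1,0,0,91,0,0,0,-1,0,0,91,0,0,0,-1,0,0,91,0,0,0,-1,0,0,91,0,0,0,-1,0,0,91,0,0,0,-1,0,0,91,0,0,0,-1,0,0,91,0,0,0,-1,0,0,91,0,0,0,-1,0,0,91,0,0,0,-1,0,0,91,0,0,0,-1,0,0,91,0,0,0,-1,0,0,91,0,0,0])

```text
t: 16.4
eef_pos: [432.2, 8.0, 8.6]
tcp_rot: [3.142, -0.0, -1.57]
ft_force: [0.7, 0.1, -0.2]
opening: 0.344
```

```bash
python3 - <<'E'
from h import *
np.set_printoptions(precision=2,suppress=True)
s=env.state();print(s['eef_pos'],s['opening'])
c=[432.19,8.03,8.66,-89.97]
print(shift(c,[432,8,148,-90]),shift(c,[605,-44,148,-90]))
E
```

```text
[432.22   7.99   8.58] 0.3440729750613557
(array([   0. ,    0.2, -139.3]), 0.03) (array([  52.1, -172.8, -139.3]), 0.03)
```

Emit:
arm_command(motion=[-1,0,0,-20,0,0,0,-1,0,0,-60,0,0,0,-1,0,0,-100,0,0,0,-1,0,0,-132,0,0,0,-1,0,0,-132,0,0,0,-1,20,-60,-132,0,0,0,-1,35,-120,-132,0,0,0,-1,46,-155,-132,0,0,0,-1,51,-174,-132,0,0,0,-1,51,-174,-132,0,0,0,-1,51,-174,-132,0,0,0,-1,51,-174,-132,0,0,0,-1,51,-174,-132,0,0,0])

```text
t: 17.7
eef_pos: [605.4, -42.6, 140.6]
tcp_rot: [3.141, 0.0, -1.57]
ft_force: [-0.6, 0.4, 0.0]
opening: 0.345
```

```bash
python3 - <<'E'
from h import *
np.set_printoptions(precision=2,suppress=True)
s=env.state();print(s['t'],s['eef_pos'],s['opening'],after([432.19,8.03,8.66,-89.97],[51,-174,-132],0))
for n,(u,v) in(("scene",(270,225)),("top",(310,180))):
    p,d=env.read_camera(n)
    np.save(f'{n}9.npy',p);np.save(f'{n}9d.npy',d)
    cv2.imwrite(f"pics/{n}9.png",cv2.resize(p[v-40:v+40,u-50:u+50,::-1],None,fx=7,fy=7,interpolation=cv2.INTER_CUBIC))
    for l in('shoulder','beads','cap'):
        print(n,l,[(round(q['confidence'],2),np.round(q['location'],1)) for q in env.spot_point(n,l)[:3]])
E
```

```text
17.7 [605.35 -42.55 140.62] 0.3448371744126885 [606.22 -42.88 140.66 -89.97]
scene shoulder [(0.57, array([267.9, 230.4]))]
scene beads [(0.63, array([267.9, 225.7]))]
scene cap [(0.53, array([269.1, 213.3]))]
top shoulder []
top beads [(0.56, array([426.3, 238. ])), (0.17, array([371.3, 179.9]))]
top cap [(0.73, array([296.8, 187.6]))]
```

View pics/scene9.png

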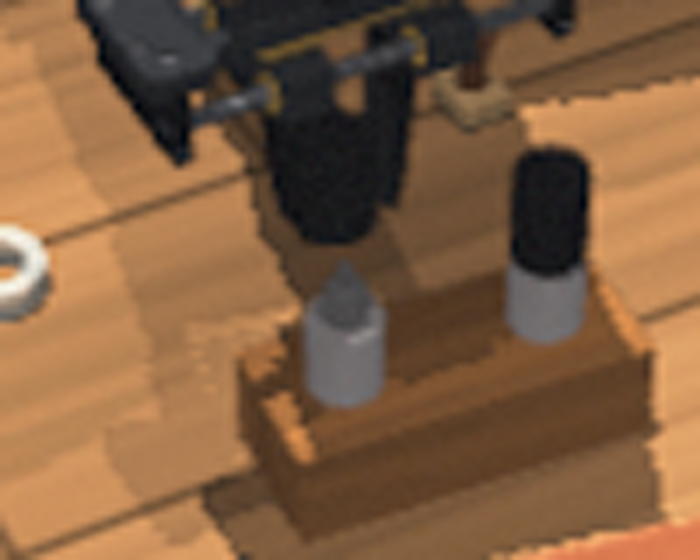

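View pics/top9.png

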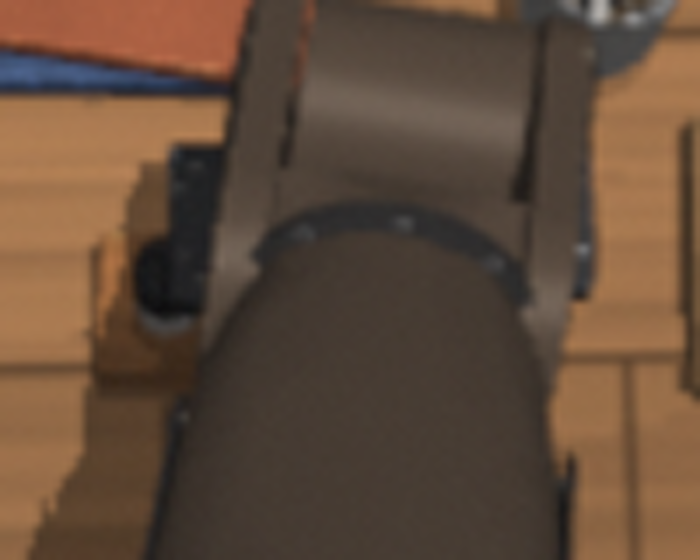

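```bash
cat > fit.py <<'E'
from h import *
import pickle
from scipy.optimize import minimize
np.set_printoptions(precision=2,suppress=True)
o=pickle.load(open('out.pkl','rb'))
def proj(n,P):
    k,d,T=K(n);Ti=np.linalg.inv(T);q,_=cv2.projectPoints(np.array(P,float),cv2.Rodrigues(Ti[:3,:3])[0],Ti[:3,3],k,d);return q[:,0]
th=np.linspace(0,2*np.pi,40)
def circ(x,y,z,r): return np.c_[x+r*np.cos(th),y+r*np.sin(th),np.full(40,z)]
S=8
def render(n,parts,x,y,box):
    u0,v0,u1,v1=box;m=np.zeros(((v1-v0)*S,(u1-u0)*S),np.uint8)
    for rings in parts:
        P=np.vstack([circ(x,y,z,r) for z,r in rings]);q=(proj(n,P)-[u0,v0]+.5)*S-.5
        cv2.fillPoly(m,[cv2.convexHull(np.round(q*16).astype(np.int32))],1,shift=4) if False else cv2.fillConvexPoly(m,cv2.convexHull(np.round(q*16).astype(np.int32)),1,shift=4)
    return cv2.resize(m.astype(np.float32),None,fx=1/S,fy=1/S,interpolation=cv2.INTER_AREA)
E
python3 - <<'E'
from fit import *
def fit(n,p,parts,x0,y0,feat,blur=0.6):
    uv=proj(n,[[x0,y0,parts[0][0][0]],[x0,y0,parts[0][-1][0]]]);c=uv.mean(0)
    h=20;box=(int(c[0])-h,int(c[1])-h,int(c[0])+h,int(c[1])+h)
    F=feat(p[box[1]:box[3],box[0]:box[2]].astype(np.float32))
    def cost(q):
        m=cv2.GaussianBlur(render(n,parts,q[0],q[1],box),(0,0),blur)
        ring=cv2.dilate((m>.02).astype(np.uint8),np.ones((7,7)))>0
        a=np.c_[m[ring],np.ones(ring.sum())];b=F[ring];w=np.linalg.lstsq(a,b,rcond=None)[0]
        return np.abs(a@w-b).sum()/abs(w[0]+1e-9) if 0 else np.abs(a@w-b).mean()
    r=minimize(cost,[x0,y0],method='Nelder-Mead',options=dict(initial_simplex=[[x0-4,y0-4],[x0+5,y0-2],[x0,y0+5]],xatol=.02,fatol=1e-4))
    return r.x,r.fun
sat=lambda a:a[...,0]-a[...,2]
br=lambda a:a.sum(2)/3
for n in('scene','top'):
    p=o[n][0]
    print(n,'marker',fit(n,p,[[(50,16),(85,16)],[(85,9),(100,9),(105,5)],[(105,3.5),(112,3.5)]],606,-44,sat))
    print(n,'barrel2+cap2 ',fit(n,p,[[(50,16),(130,16.3)]],614,46,sat))
    print(n,'cap sat',fit(n,p,[[(0,16.5),(45,16.5)]],432,8,sat),'br',fit(n,p,[[(0,16.5),(45,16.5)]],432,8,br))
E
```

```text
scene marker (array([608.64, -41.23]), np.float64(9.194648736007652))
scene barrel2+cap2  (array([615.21,  48.25]), np.float64(9.404521332461401))
scene cap sat (array([431.85,   9.85]), np.float64(9.062618709227664)) br (array([432.66,   9.4 ]), np.float64(10.878472477779717))
top marker (array([608.41, -43.11]), np.float64(4.455819528550842))
top barrel2+cap2  (array([613.73,  47.08]), np.float64(5.995103726132578))
top cap sat (array([429.48,   8.84]), np.float64(4.940252107371379)) br (array([429.58,   9.08]), np.float64(6.913924197418703))
```

Emit:
arm_command(motion=[-1,0.5,-3.3,8,0,0,0,-1,0.5,-3.3,15,0,0,0,-1,0.5,-3.3,15,0,0,0,-1,0.5,-3.3,15,0,0,0,-1,0.5,-3.3,15,0,0,0,-1,0.5,-3.3,15,0,0,0])

```text
t: 18.7
eef_pos: [609.6, -43.4, 125.8]
tcp_rot: [-3.141, -0.0, -1.57]
ft_force: [1.2, 0.5, -0.4]
opening: 0.349
```

```bash
python3 - <<'E'
from fit import *
s=env.state();print(s['t'],s['eef_pos'],s['ft_force'],s['opening'])
x,y,z=s['eef_pos'];n='scene'
p,d=env.read_camera(n);np.save('s10.npy',p)
u,v=268,222;f=8
im=cv2.resize(p[v-35:v+35,u-45:u+45,::-1],None,fx=f,fy=f,interpolation=cv2.INTER_CUBIC)
im=np.clip(im.astype(float)*1.8+15,0,255).astype(np.uint8)
cv2.imwrite('pics/s10raw.png',im)
def dr(P,col):
    q=((proj(n,P)-[u-45,v-35]+.5)*f).astype(np.int32);cv2.polylines(im,[q],True,col,1)
m=z-8.6
b=np.array([0.0,1.6])  # scene bias
cx,cy=x+b[0],y+b[1]
dr(circ(cx,cy,m,16.5),(0,0,255));dr(circ(cx,cy,m+45,16.5),(0,0,255))
mx,my=608.6,-41.2
dr(circ(mx,my,85,16),(0,255,0));dr(circ(mx,my,85,9),(0,255,0));dr(circ(mx,my,112,3.5),(255,255,0));dr(circ(mx,my,50,16),(0,255,0))
cv2.imwrite('pics/s10.png',im)
E
```

```text
18.7 [609.64 -43.44 125.82] [ 1.16  0.53 -0.37] 0.3486083689061944
```

View pics/s10.png

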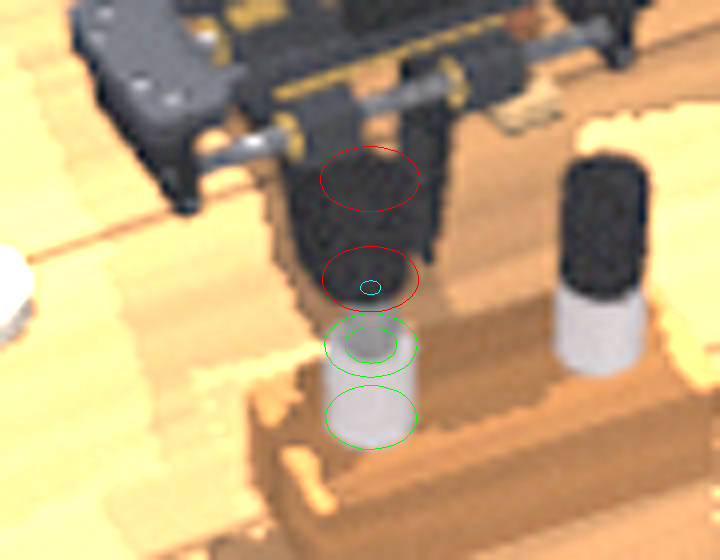

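View pics/s10raw.png

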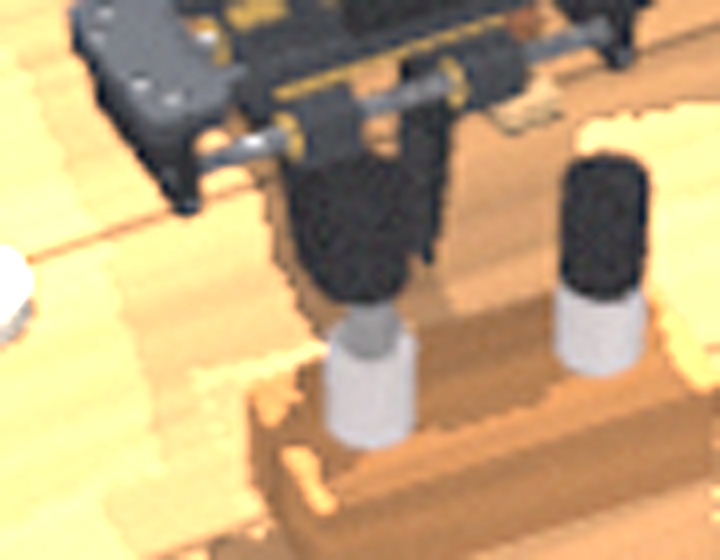

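```bash
python3 - <<'E'
from fit import *
n='scene'
def box(x0,x1,y0,y1,z0,z1):
    return np.array([[a,b,c] for a in(x0,x1) for b in(y0,y1) for c in(z0,z1)])
for f,(x,y,z) in(('scene9.npy',(605.35,-42.55,140.62)),('s10.npy',(609.64,-43.44,125.82))):
    p=np.load(f).astype(np.float32);B=p.sum(2)/3
    m=z-8.6
    tip=proj(n,[[x,y,m]])[0];u0,v0=int(tip[0])-16,int(tip[1])-9;W,H=32,18
    print(f,'pred mouth centre px',tip,'fingertip L px',proj(n,[[x,y-16.5-6,z],[x+10,y-16.5,z],[x+10,y-28,z]]).round(1).tolist())
    F=B[v0:v0+H,u0:u0+W]
    print('cols',u0,'rows',v0);print(F.astype(int))
E
```

```text
scene9.npy pred mouth centre px [267.82 216.45] fingertip L px [[260.3, 216.7], [264.0, 218.2], [260.2, 219.5]]
cols 251 rows 207
[[136 138 137 111  69  68  50  28  23  25  24  20  23  26  22  29  27  29
   26  26  21  21  23  29  28  19  28  68  94  90  89  88]
 [138 139 140 117  67  64  50  27  21  19  21  24  25  24  26  23  25  27
   26  26  22  23  24  29  25  26  28  68  88  90  87  87]
 [134 129 121  93  45  46  49  42  23  20  23  24  29  25  31  24  25  23
   23  24  24  26  24  28  27  23  35  70  88  87  86  86]
 [107  92  86  98  86  64  68  59  16  20  20  23  25  26  22  21  24  23
   27  26  21  25  25  26  27  25  49  78  89  87  85  85]
 [ 96 107 122 133 111  68  72  58  17  24  23  22  23  21  26  25  23  28
   25  21  24  26  25  28  27  19  50  78  86  85  83  82]
 [127 131 136 138 115  66  72  60  37  16  24  23  25  26  21  23  27  26
   26  28  25  25  24  31  27  28  61  84  81  82  82  79]
 [137 135 135 136 115  67  72  68  48  22  22  25  20  24  24  30  26  24
   24  23  26  21  29  31  23  35  66  81  78  78  80  78]
 [135 135 137 138 115  64  70  71  58  
[... 3246 characters left out ...]
0  70  70  73  83  93  91  93  88]
 [119 120 120 121 119 120 120 101  58  61  63  62  58  58  63  62  59  58
   67  69  68  72  71  70  72  71  70  81  89  88  89  80]
 [120 121 121 119 119 118 120 116  93  58  60  61  62  61  67  76  77  78
   78  73  69  72  70  71  71  71  69  69  73  71  66  60]
 [120 120 117 118 118 118 116 116 113  91  56  61  68  80  74  75  77  79
   76  72  70  83  82  67  66  62  60  61  60  56  60  58]
 [120 118 117 115 115 115 113 112 116  98  57  68  84  84  77  75  74  76
   76  70  76  87  80  61  57  56  57  58  57  57  58  55]
 [116 116 115 113 113 114 114 116 119 121 100  78  92  81  76  75  75  75
   77  72  84 106  95  64  59  59  58  58  56  58  58  57]]
```

```bash
python3 - <<'E'
from fit import *
def fit(n,p,parts,x0,y0,feat,blur,h=14):
    uv=proj(n,[[x0,y0,parts[0][0][0]],[x0,y0,parts[0][-1][0]]]);c=uv.mean(0)
    box=(int(c[0])-h,int(c[1])-h,int(c[0])+h,int(c[1])+h)
    F=feat(p[box[1]:box[3],box[0]:box[2]].astype(np.float32))
    def cost(q):
        m=cv2.GaussianBlur(render(n,parts,q[0],q[1],box),(0,0),blur)
        return ((F-m)**2).mean()
    r=minimize(cost,[x0,y0],method='Nelder-Mead',options=dict(initial_simplex=[[x0-4,y0-4],[x0+5,y0-2],[x0,y0+5]],xatol=.02,fatol=1e-6))
    return r.x,round(r.fun,4),round(F.sum()/render(n,parts,*r.x,box).sum(),2)
for T in(50,58):
  blk=lambda a:1-np.clip((a.sum(2)/3-25)/(T-25),0,1)
  for n in('scene','top'):
    p=o[n][0]
    print(T,n,'cap',[fit(n,p,[[(0,16.5),(45,16.5)]],432,8,blk,b) for b in(.4,.8)])
    # capped marker cap: z 85..130
    print(T,n,'cap2',fit(n,p,[[(85,16.5),(130,16.5)]],614,46,blk,.5))
# barrel in fresh scene image too
p=np.load('s10.npy')
for n in('scene','top'):
  p=o[n][0];uv=proj(n,[[608.5,-43,70]])[0].astype(int)
  sat=lambda a:np.clip(1-(a[...,0]-a[...,2])/60,0,1)
  print(n,'marker',[fit(n,p,[[(50,16),(85,16)],[(85,9),(100,9),(105,5)],[(92.5,11),(92.6,11)],[(105,3.5),(112,3.5)]],608,-43,sat,b,10) for b in(.4,.8)])
E
```

```text
50 scene cap [(array([429.73,   9.37]), np.float64(0.0651), np.float32(0.57)), (array([431.6 ,   8.88]), np.float64(0.0546), np.float32(0.56))]
50 scene cap2 (array([615.21,  47.84]), np.float64(0.0831), np.float32(0.54))
50 top cap [(array([425.36,  10.72]), np.float64(0.0826), np.float32(0.1)), (array([425.8 ,  11.54]), np.float64(0.0728), np.float32(0.1))]
50 top cap2 (array([612.12,  47.25]), np.float64(0.0666), np.float32(0.3))
58 scene cap [(array([429.75,   9.36]), np.float64(0.0532), np.float32(0.61)), (array([431.6 ,   8.88]), np.float64(0.0431), np.float32(0.61))]
58 scene cap2 (array([614.29,  47.95]), np.float64(0.0639), np.float32(0.6))
58 top cap [(array([428.77,  10.16]), np.float64(0.0566), np.float32(0.25)), (array([428.41,  10.17]), np.float64(0.0492), np.float32(0.25))]
58 top cap2 (array([612.81,  47.53]), np.float64(0.0432), np.float32(0.43))
scene marker [(array([608.76, -40.99]), np.float64(0.0237), np.float32(0.84)), (array([608.13, -40.97]), np.float64(0.0267), np.float32(0.84))]
top marker [(array([608.62, -43.04]), np.float64(0.0121), np.float32(0.78)), (array([608.48, -42.96]), np.float64(0.0097), np.float32(0.78))]
```

Emit:
arm_command(motion=[-1,0,-2,0,0,0,0,-1,0,-2,5,0,0,0,-1,0,-2,10,0,0,0,-1,0,-2,14,0,0,0,-1,0,-2,14,0,0,0,-1,0,-2,14,0,0,0])

```text
t: 19.35
eef_pos: [611.5, -43.4, 111.4]
tcp_rot: [3.141, -0.0, -1.57]
ft_force: [-0.3, -0.8, 0.0]
opening: 0.346
```

Emit:
arm_command(motion=[-1,0,0,1,0,0,0,-1,0,0,2,0,0,0,-1,0,0,2,0,0,0,-1,0,0,2,0,0,0])

```text
t: 19.75
eef_pos: [611.6, -43.4, 109.7]
tcp_rot: [-3.141, -0.0, -1.57]
ft_force: [-0.1, 1.2, 0.1]
opening: 0.345
```

Emit:
arm_command(motion=[-1,0,0,1,0,0,0,-1,0,0,2,0,0,0,-1,0,0,2,0,0,0,-1,0,0,2,0,0,0])

```text
t: 20.15
eef_pos: [611.4, -43.1, 107.5]
tcp_rot: [3.141, 0.0, -1.57]
ft_force: [-0.3, 3.7, 1.5]
opening: 0.347
```

Emit:
arm_command(motion=[-1,0,0,1,0,0,0,-1,0,0,1.5,0,0,0,-1,0,0,1.5,0,0,0,-1,0,0,1.5,0,0,0])

```text
t: 20.55
eef_pos: [611.4, -43.1, 106.1]
tcp_rot: [3.141, 0.0, -1.57]
ft_force: [-1.0, 4.9, 2.6]
opening: 0.346
```

```bash
python3 - <<'E'
from fit import *
s=env.state();print(s['t'],s['eef_pos'],s['ft_force'],s['moment'],s['opening'])
n='scene'
p,d=env.read_camera(n);np.save('s11.npy',p)
u,v=268,222;f=8
im=cv2.resize(p[v-35:v+35,u-45:u+45,::-1],None,fx=f,fy=f,interpolation=cv2.INTER_CUBIC)
im=np.clip(im.astype(float)*1.8+15,0,255).astype(np.uint8)
cv2.imwrite('pics/s11raw.png',im)
E
```

```text
20.55 [611.37 -43.07 106.07] [-1.    4.92  2.59] [1.11 0.25 0.06] 0.34584563460672285
```

View pics/s11raw.png

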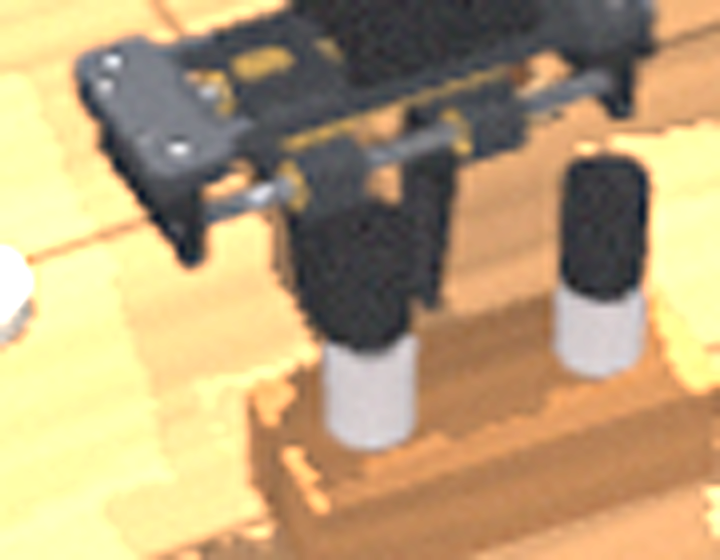

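The cap is over the neck with the mouth about 12 mm up. A side force of +y 5 N says the cap should go toward +y.

Emit:
arm_command(motion=[-1,-1,0,0,0,0,0,-1,-1,0,0,0,0,0,-1,-1,0,0,0,0,0])

```text
t: 20.9
eef_pos: [611.6, -42.7, 106.0]
tcp_rot: [-3.142, -0.0, -1.57]
ft_force: [-0.0, 0.3, -0.8]
opening: 0.352
```

Emit:
arm_command(motion=[-1,-1,0,0,0,0,0,-1,-1,0,0,0,0,0,-1,-1,0,0,0,0,0])

```text
t: 21.2
eef_pos: [611.6, -41.5, 106.1]
tcp_rot: [-3.141, -0.0, -1.57]
ft_force: [0.5, -0.0, 0.0]
opening: 0.343
```

Emit:
arm_command(motion=[-1,0,-1.5,0,0,0,0,-1,0,-1.5,0,0,0,0,-1,0,-1.5,0,0,0,0])

```text
t: 21.5
eef_pos: [612.7, -41.4, 106.0]
tcp_rot: [3.141, -0.0, -1.57]
ft_force: [-3.6, 0.2, -0.0]
opening: 0.348
```

Emit:
arm_command(motion=[-1,0,3,0,0,0,0,-1,0,3,0,0,0,0,-1,0,3,0,0,0,0])

```text
t: 21.8
eef_pos: [610.2, -41.5, 106.2]
tcp_rot: [-3.141, -0.0, -1.57]
ft_force: [0.8, 0.4, 0.4]
opening: 0.344
```

Emit:
arm_command(motion=[-1,-1,-1.5,0,0,0,0,-1,-1,-1.5,0,0,0,0,-1,-1,-1.5,0,0,0,0])

```text
t: 22.1
eef_pos: [611.7, -40.4, 106.1]
tcp_rot: [-3.141, -0.0, -1.57]
ft_force: [-0.3, -0.2, 0.4]
opening: 0.348
```

Emit:
arm_command(motion=[-1,1.1,0.5,0,0,0,0,-1,1.1,0.5,1,0,0,0,-1,1.1,0.5,2,0,0,0,-1,1.1,0.5,2,0,0,0])

```text
t: 22.5
eef_pos: [611.0, -41.5, 104.1]
tcp_rot: [3.142, -0.0, -1.57]
ft_force: [0.2, 0.7, -0.3]
opening: 0.342
```

Emit:
arm_command(motion=[-1,0,0,1,0,0,0,-1,0,0,1.5,0,0,0,-1,0,0,1.5,0,0,0])

```text
t: 22.8
eef_pos: [611.3, -41.5, 103.3]
tcp_rot: [-3.141, -0.0, -1.57]
ft_force: [-0.4, 1.7, 6.1]
opening: 0.343
```

Emit:
arm_command(motion=[-1,0,0,1,0,0,0,-1,0,0,1,0,0,0])

```text
t: 23.0
eef_pos: [611.2, -41.4, 102.5]
tcp_rot: [-3.141, -0.0, -1.57]
ft_force: [-2.7, 1.2, 10.3]
opening: 0.346
```

Emit:
arm_command(motion=[-1,0,0,1,0,0,0,-1,0,0,1,0,0,0])

```text
t: 23.2
eef_pos: [611.2, -41.4, 101.4]
tcp_rot: [-3.141, -0.0, -1.57]
ft_force: [-2.1, 1.6, 6.2]
opening: 0.345
```

Emit:
arm_command(motion=[-1,0,0,1,0,0,0,-1,0,0,1,0,0,0])

```text
t: 23.4
eef_pos: [611.0, -41.3, 99.5]
tcp_rot: [-3.141, 0.0, -1.57]
ft_force: [0.8, 3.1, -1.9]
opening: 0.345
```

Click passed: 10 N peak at TCP z 102.5, then a drop. Running down to the shoulder.

Emit:
arm_command(motion=[-1,0,0,1.5,0,0,0,-1,0,0,3,0,0,0,-1,0,0,4.5,0,0,0,-1,0,0,4.5,0,0,0])

```text
t: 23.8
eef_pos: [610.9, -41.7, 94.8]
tcp_rot: [3.141, -0.0, -1.57]
ft_force: [0.5, -0.1, -1.7]
opening: 0.351
```

Emit:
arm_command(motion=[-1,0,0,1,0,0,0,-1,0,0,1,0,0,0,-1,0,0,1,0,0,0])

```text
t: 24.1
eef_pos: [611.1, -41.6, 94.2]
tcp_rot: [-3.141, -0.0, -1.57]
ft_force: [-0.5, -0.4, -0.7]
opening: 0.341
```

Emit:
arm_command(motion=[-1,0,0,0.6,0,0,0,-1,0,0,0.6,0,0,0,-1,0,0,0.6,0,0,0])

```text
t: 24.4
eef_pos: [611.1, -41.6, 93.6]
tcp_rot: [-3.141, -0.0, -1.57]
ft_force: [1.1, -0.2, 1.0]
opening: 0.345
```

Emit:
arm_command(motion=[-1,0,0,0.6,0,0,0,-1,0,0,0.6,0,0,0,-1,0,0,0.6,0,0,0])

```text
t: 24.7
eef_pos: [611.2, -41.6, 93.6]
tcp_rot: [-3.141, -0.0, -1.57]
ft_force: [-1.3, -0.1, 6.6]
opening: 0.347
```

Emit:
arm_command(motion=[-1,0,0,0.5,0,0,0,-1,0,0,0.5,0,0,0,-1,0,0,0.5,0,0,0])

```text
t: 25.0
eef_pos: [611.2, -41.6, 93.6]
tcp_rot: [-3.141, -0.0, -1.57]
ft_force: [-2.7, 0.3, 11.1]
opening: 0.346
```

Emit:
arm_command(motion=[-1,0,0,0,0,0,0,-1,0,0,0,0,0,0,-1,0,0,0,0,0,0,-1,0,0,0,0,0,0,-1,0,0,0,0,0,0])

```text
t: 25.5
eef_pos: [611.2, -41.6, 93.6]
tcp_rot: [-3.141, -0.0, -1.57]
ft_force: [-3.4, -0.4, 10.8]
opening: 0.348
```

```bash
python3 - <<'E'
from fit import *
for i in range(3):
    p,d=env.read_camera('scene');s=env.state();print(s['t'],s['eef_pos'],s['ft_force'])
cv2.imwrite('pics/s12.png',p[:,:,::-1])
cv2.imwrite('pics/s12c.png',cv2.resize(p[150:320,130:420,::-1],None,fx=2.7,fy=2.7,interpolation=cv2.INTER_CUBIC))
E
```

```text
25.55 [611.2  -41.55  93.57] [-2.51 -0.47 11.2 ]
25.6 [611.2  -41.58  93.56] [-4.67  0.93 12.29]
25.65 [611.22 -41.56  93.58] [-3.16  0.09 11.24]
```

View pics/s12c.png

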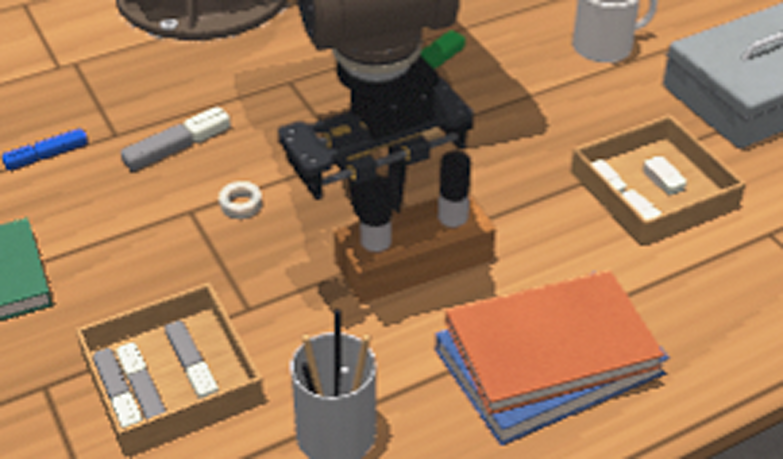

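The cap, at crop (375,205), sits on the barrel level with the capped neighbour at (455,180). The eraser, at (665,172), and liner, at (190,357), lie in their cartons, and the push holds at about 11 N.

```bash
python3 - <<'E'
from cell import env
print(env.job_done()); s=env.state();print(s['t'],s['ft_force'],s['eef_pos'])
E
```

```text
the job is handed in; nothing more can be done
None
the job is handed in; nothing more can be done
```

The job is done and handed in at about 25.7 s of the 72 s allowed.

- **Eraser and highlighter:** I put the loose eraser, then the small grey and white highlighter, into their cartons and let go. Both show lying on the free floor in the last picture.
- **Cap:** I set it over the uncapped marker's neck. It met a side force of about 5 N, which I probed and corrected. The click came as a peak of about 10 N with the mouth near 9 mm up, then a drop.
- **Last checks:** The cap stopped hard with the TCP at z = 93.6 mm, which puts the mouth at the 85 mm shoulder, so it did not slip in the grip. The gripper was still pressing with 11–12 N and 3–5 N sideways, and nothing else looked moved in the last picture.
- **What disagreed:** The two cameras differed by up to about 3–4 mm on the loose things, and the top camera could not see the marker during the fit. The final centring therefore came from touch, at about x 611, y −41.5. That is about 2 mm in x from the relative camera estimate I first moved to, and about 2 mm in y.

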